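# Lift a tacky finial with spring tongs

## Task

The three turned wooden finials on the drying board are still tacky with varnish, so no robot hand may touch them: pick up the spring tongs, close them on the lower body of the ball-topped finial where it stands, and lift it upright off the board so its underside can be checked. Leave the other two finials standing where they are, and finish still holding the ball-topped one in the tongs, at least 15 cm above the table.

Things in the scene. Friction and masses are not known exactly. Their poses are not given: they have to be found in the camera images.
- ball_finial: The ball-topped turned wooden finial, to be lifted: 64 mm tall, a neck and a ball 24 mm across on top. Its lower body is a plain upright cylinder 28 mm in diameter and 36 mm tall, the part to grip. About 0.035 kg. Origin at the centre of its underside, z up.
- mushroom_finial: The finial with a mushroom cap 36 mm across on a thin neck, 65 mm tall; to be left alone. Its lower body is a plain upright cylinder 28 mm in diameter and 36 mm tall. About 0.035 kg. Origin at the centre of its underside, z up.
- cone_finial: The finial with a pointed cone on top, 65 mm tall; to be left alone. Its lower body is a plain upright cylinder 28 mm in diameter and 36 mm tall. About 0.035 kg. Origin at the centre of its underside, z up.
- drying_board: Fixed plywood board on which the finials stand in a row, 90 mm apart along its y; which one stands where varies. 100 mm (x) by 270 mm (y), top 20 mm above the table. Origin at the centre of its underside, z up.
- tongs: Spring tongs, two flat steel arms on a rear pivot, lying flat on the table, 30 mm tall, 240 mm long, 0.13 kg. Origin at the underside on the centre line, between the two dark wooden grips (the place to hold, near the centre of mass); x points forward to the jaws (middle 79 mm ahead; pivot 110 mm behind), y left, z up. Squeezing the grips from both sides swings both arms in equally.
- tongs_grip (a point): Point midway between the wooden grips, 15 mm above the tongs' underside; tongs' axes. Grips are 64 mm long in x, 30 mm tall, 47 mm over their outer faces when open (sprung). Squeezed to 42 mm, the spring pushes back about 8 N a side, enough to lift the tongs, with the jaws still 44 mm apart; at about 33 mm the jaws meet a 28 mm cylinder: then grip with 20 to 60 N.
- tongs_jaws (a point): Point midway between the two rubber jaw faces, 79 mm ahead of the tongs' origin, 15 mm above their underside; tongs' axes. The faces are 24 mm long and 24 mm tall, 53 mm apart (62 mm over their outsides) when the tongs are fully open.
- tongs_left: The tongs' left arm (at +y of the tongs). Origin on the rear pivot at the level of the tongs' underside, x along the arm towards its jaw (190 mm ahead), z up: fully open it is yawed +0.15 rad from the tongs' x, less as it closes.
- tongs_right: The tongs' right arm, the mirror image: fully open it is yawed -0.15 rad from the tongs' x.
Not all that is in view belongs to the job. Leave any black or purple look-alike of the ball_finial alone.

How it is judged:
On the way, in this order (a step that is already met when the one before it is completed fails the run):
1. the tongs are held clear of the table by the robot's fingers, the finial still in place (height (world z) of tongs above 0.01 m and contact force between the fingers and tongs above 0.5 N and distance of ball_finial from where it was at the start of the episode below 0.03 m), for 0.2 s.
2. both jaws of the tongs press on the ball-topped finial where it stands on the board (contact force between each of tongs_left, tongs_right and ball_finial above 1 N and distance of ball_finial from where it was at the start of the episode below 0.04 m), for 0.1 s.
At the end, for the whole second after the job is handed in: Robot holds the tongs; both jaws press the ball-topped finial (over 1 N each); its underside is over 0.13 m above the table, upright within 0.4 rad, slower than 0.03 m/s, touched by neither robot nor board; the other two stand upright (0.2 rad) within 25 mm of their starts (contact force between each of tongs_left, tongs_right and ball_finial above 1 N and height (world z) of ball_finial above 0.13 m and angle between ball_finial's own z axis and vertical below 0.4 rad and linear speed of ball_finial below 0.03 m/s and contact force between the fingers and tongs above 0.5 N and contact force between each of the arm, the fingers, drying_board and ball_finial below 0.1 N and distance of each of mushroom_finial, cone_finial from where it was at the start of the episode below 0.025 m and angle between each of mushroom_finial, cone_finial's own z axis and vertical below 0.2 rad); the arm keeps its last pose, push and grip.
It fails at once if a finial is touched by the robot's hand or arm (contact force between any of the fingers, the arm and ball_finial above 0.5 N or contact force between any of the fingers, the arm and mushroom_finial above 0.5 N or contact force between any of the fingers, the arm and cone_finial above 0.5 N).
It fails at once if one of the other finials is moved more than 25 mm or tipped over (distance of any of mushroom_finial, cone_finial from where it was at the start of the episode above 0.025 m or angle between any of mushroom_finial, cone_finial's own z axis and vertical above 0.4 rad).
It also fails if it takes over 48 s, if anything falls off the work surface, if the arm or the gripper's body presses on something with over 40 N, if the wrist force passes 120 N, or if a joint passes its speed limit or range.

## Robot

A 7-joint arm with a two-finger parallel gripper is mounted at the origin on a cart in front of the work surface, level with it; the furniture and walls round the work are solid. World frame = base frame: x ahead of the robot, y to its left, z up, the work surface at z = 0. Lengths are in m, angles in rad, forces in N, time in s.
With the tool pointing down it reaches from about 0.4 to 0.85 m from the base axis. Payload 10.4 kg.
Tool frame: the origin (TCP) lies between the finger pads; the fingertips stand 22 mm ahead of it and the grasp point (between the pads) lies 3 mm ahead of it (r.nose_length is the distance from the TCP to the fingertips, in m); z points along the fingers, y is the line along which they close (so a half turn about z gives the same grasp; the last joint's range is limited). The gripper opens to 87 mm and grips with 3 to 60 N. Pads are 19 mm wide; open, the fingers measure 117 mm over their backs; the gripper's body (75 mm by 190 mm) begins 51 mm behind the grasp point.
Start: joints at [-1.25, 0.332, -0.065, 1.46, 0.022, 1.35, -0.088], TCP at [0.211, 0.588, 0.245] pointing down, gripper open.
Joint ranges: [-2.6, 2.6], [-0.5, 2.12], [-1.47, 1.34], [0.16, 2.42], [-1.27, 4.41], [0.06, 2.06], [-2.6, 2.6]. Speed limits (rad/s): [2.22, 2.22, 2.79, 2.79, 3.14, 3.14, 3.14].

## Interface

Orientations are given as a unit quaternion [x, y, z, w].
In Python, from bench import readout, cams, r gives the robot as it stands. The module is installed in compiled form; this text tells all that it offers.
- The arm moves only by the tool step_arm, never from a script. Its argument "deltas" is a list that holds one entry, the list of rows, each a list of 7 numbers: the turn, a rotation vector about the tool's x, y, z in rad, then the shift along the tool's x, y, z in m, then the opening in per cent of the stroke, from 0 (shut) to 100 (fully open). A call has 1 to 20 rows; each row is the pose to reach, as a shift and turn from the pose commanded when the call began, along the tool's axes at that moment; what a row does not reach only later rows make up. A row lasts 1/8 s, in which the tool goes at most 62.5 mm and 10.7 degrees, less where a joint would pass 70% of its speed; a pose out of reach is approached as far as the arm can. A call with a gripper value outside its range is refused whole. The fingers move at their own pace and stop on an object; "squeeze" is the grip in N (left out, the last holds). Time passes only in rows, so rows that repeat a pose let the fingers close. It gives the time, the measured TCP pose, the force, the opening and the grip force at its end, in the units of the state.
- readout.read_state(): the state, without advancing time (a new reading comes with each control period).
- cams.camera(name): name is "scene" or "top" or "wrist"; returns a dict with "img" (400x640x3 uint8, red, green, blue), "fx", "fy", "cx", "cy" (pixels), "k1" (the pictures are not rectified: a ray, as slopes to the right and down, at radius r is drawn at 1 + k1 r^2 times it, then the intrinsics apply), "origin" and "rotation" of the camera in the world; the wrist camera has in their place "T_tool_cam" (4x4, takes a point from camera to tool coordinates, whose origin is the TCP and whose axes are the flange's). Camera axes: x right, y up, looking along -z (the intrinsics and any distortion apply to the point x, -y, -z); pixel columns grow to the right and rows downward; lengths in m; the calibration is good to about 2 mm. A picture is of the moment at which its call begins: read the wrist's pose just before it. There is no depth.
- r.close_job(): hands the job in; it is judged then, once.
The state is a dict: "time": time; "joint_positions": joint angles; "joint_vel": joint speeds; "joint_torque": joint torques, N m; "ee_pos": TCP position; "eef_rot": TCP orientation; "ft_force": force on the tool from outside, world axes, zero at the start; "torque": the same for the moment, N m; "width": finger opening in m; "grip_force": force on a finger pad.
Only numpy, scipy, OpenCV 4.12 (cv2) and the standard library are available. Lean on these libraries where they do the work, as an engineer would, in place of code of your own. Each camera call takes 0.05 s, during which the arm holds its last target. There are 200 camera calls.

## Working session

There is one attempt and no reset: what is moved stays moved. The work goes in short steps, Python scripts to look and compute and a tool call to move; the robot and the scene stay as the last step left them, time stands still between calls to the robot, and variables do not carry over. Pictures are saved under pics/ and viewed, at most 10 in all, crops included, and the job is handed in when it is done.

Besides the shell and the picture viewer there is one more tool, called after "Request:" by a JSON object that holds its "api" and its "payload", one argument or row to a line. step_arm: Moves the arm, as the interface text tells. Its arguments: {"type":"object","properties":{"deltas":{"type":"array"},"squeeze":{"type":"number"}},"required":["deltas"]}

```bash
mkdir -p pics; cat > h.py <<'E'
import numpy as np, cv2
from bench import readout, cams, r
from scipy.spatial.transform import Rotation as R
def shot(n,fn=None):
    s=readout.read_state(); c=cams.camera(n)
    if n=="wrist":
        T=np.eye(4);T[:3,:3]=R.from_quat(s["eef_rot"]).as_matrix();T[:3,3]=s["ee_pos"];T=T@np.array(c["T_tool_cam"])
        c["origin"]=T[:3,3];c["rotation"]=T[:3,:3]
    c["origin"]=np.array(c["origin"]);c["rotation"]=np.array(c["rotation"])
    if fn: cv2.imwrite("pics/"+fn,c["img"][:,:,::-1])
    return c
def ray(c,u,v):
    K=np.array([[c["fx"],0,c["cx"]],[0,c["fy"],c["cy"]],[0,0,1.]])
    x,y=cv2.undistortPoints(np.array([[[u,v]]],float),K,np.array([c["k1"],0,0,0,0.]))[0,0]
    return c["rotation"]@np.array([x,-y,-1])
def plane(c,u,v,z):
    d=ray(c,u,v);o=c["origin"];return o+d*(z-o[2])/d[2]
def proj(c,p):
    q=c["rotation"].T@(np.array(p)-c["origin"]);x,y=q[0]/-q[2],-q[1]/-q[2];k=1+c["k1"]*(x*x+y*y)
    return c["fx"]*x*k+c["cx"],c["fy"]*y*k+c["cy"]
E
python3 - <<'E'
from h import *
np.set_printoptions(precision=4,suppress=True)
for n in("top","scene"):
    c=shot(n,n+"0.png");print(n,c["origin"],c["rotation"],c["fx"],c["k1"])
print(readout.read_state())
E
```

```text
top [ 0.398  -0.0677  1.0065] [-0.0428  0.0258  0.7153 -0.6971] 410.57897170354323 0.007991286513426172
scene [-0.0349  0.4479  0.4559] [-0.2033  0.4725  0.785  -0.3453] 376.6698390774395 -0.07679739384310041
{'time': 0.1, 'joint_positions': array([-1.2496,  0.3328, -0.0647,  1.4608,  0.0216,  1.3499, -0.0885]), 'joint_vel': array([-0.0007, -0.0027, -0.0001, -0.0024, -0.001 , -0.0007,  0.0006]), 'joint_torque': array([  0.0024, -62.4545,   0.0252, -39.0713,  -0.0615,   0.0366,
         0.0001]), 'ee_pos': array([0.2106, 0.5881, 0.2439]), 'eef_rot': array([ 0.1711,  0.9853, -0.0006, -0.0001]), 'ft_force': array([0.1397, 0.6665, 0.0251]), 'torque': array([-0.0226, -0.0107, -0.0036]), 'grip_force': 0.0, 'width': 0.08687737712689564}
```

View pics/top0.png

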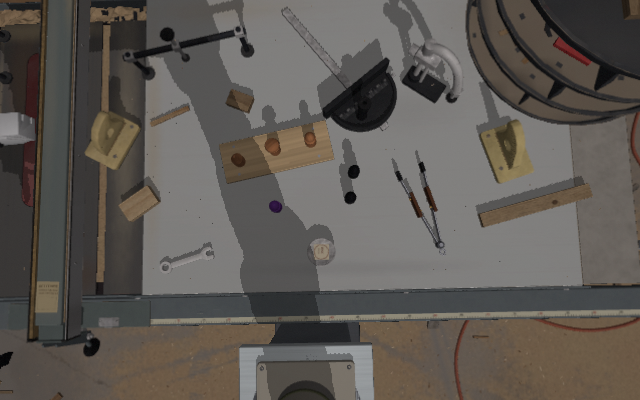

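View pics/scene0.png

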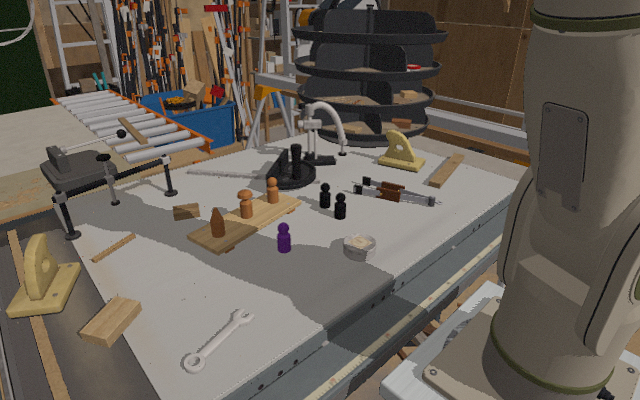

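```bash
sed -i 's/c\["rotation"\]=np.array(c\["rotation"\])$/q=np.array(c["rotation"]);c["rotation"]=q if q.ndim==2 else R.from_quat(q).as_matrix()/' h.py
python3 - <<'E'
from h import *
np.set_printoptions(precision=4,suppress=True)
t=shot("top");s=shot("scene")
a=cv2.resize(t["img"][90:260,210:470],None,fx=3,fy=3,interpolation=cv2.INTER_CUBIC)
cv2.imwrite("pics/c1.png",a[:,:,::-1])
b=cv2.resize(s["img"][140:260,170:370],None,fx=4,fy=4,interpolation=cv2.INTER_CUBIC)
cv2.imwrite("pics/c2.png",b[:,:,::-1])
h=cv2.cvtColor(t["img"],cv2.COLOR_RGB2HSV)
m=cv2.inRange(h,(3,110,50),(16,255,255))
n,l,st,ce=cv2.connectedComponentsWithStats(m)
for i in range(1,n):
    if st[i,4]>25 and 120<ce[i][1]<260 and 200<ce[i][0]<480: print(st[i],ce[i],plane(t,*ce[i],.03)[:2],plane(t,*ce[i],.06)[:2])
for nm,p,z in(("pivot",(440,245),.03),("bl1",(354,171),.05),("bl2",(350,197),.05),("prp",(276,206),.05)):print(nm,plane(t,*p,z))
for p in((220,143),(327,120),(334,159),(229,183)):print("board",plane(t,*p,.02))
E
```

```text
[304 132  12  16 154] [309.7922 139.3896] [ 0.6427 -0.0254] [ 0.6352 -0.0267]
[265 138  16  18 215] [272.6    146.3163] [0.6283 0.0653] [0.6213 0.0612]
[231 153  15  14 130] [237.2692 159.0154] [0.5996 0.1516] [0.5934 0.1449]
[426 187  11  24  65] [431.0923 198.1231] [ 0.4917 -0.3104] [ 0.4888 -0.3029]
[410 193  12  24  68] [415.8971 204.3382] [ 0.4778 -0.2739] [ 0.4754 -0.2675]
pivot [ 0.3806 -0.3255  0.03  ]
bl1 [ 0.5587 -0.1287  0.05  ]
bl2 [ 0.4975 -0.1173  0.05  ]
prp [0.481  0.0565 0.05  ]
board [0.6429 0.1963 0.02  ]
board [ 0.6925 -0.0684  0.02  ]
board [ 0.5947 -0.0829  0.02  ]
board [0.5429 0.1744 0.02  ]
```

View pics/c1.png

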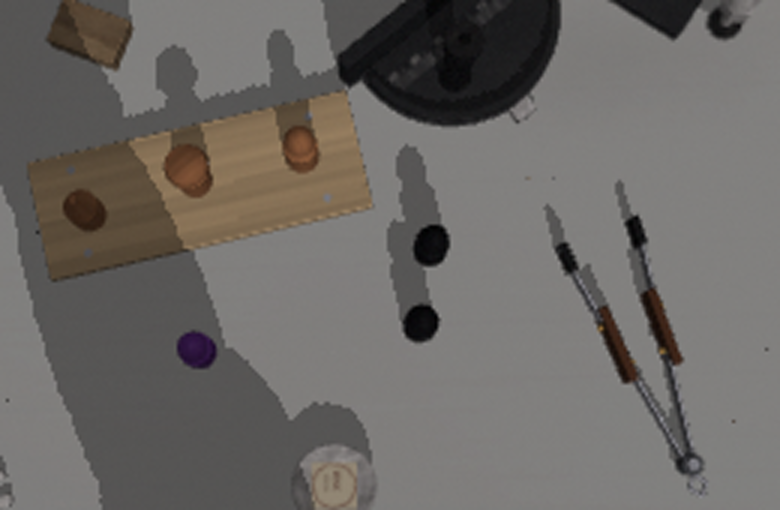

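View pics/c2.png

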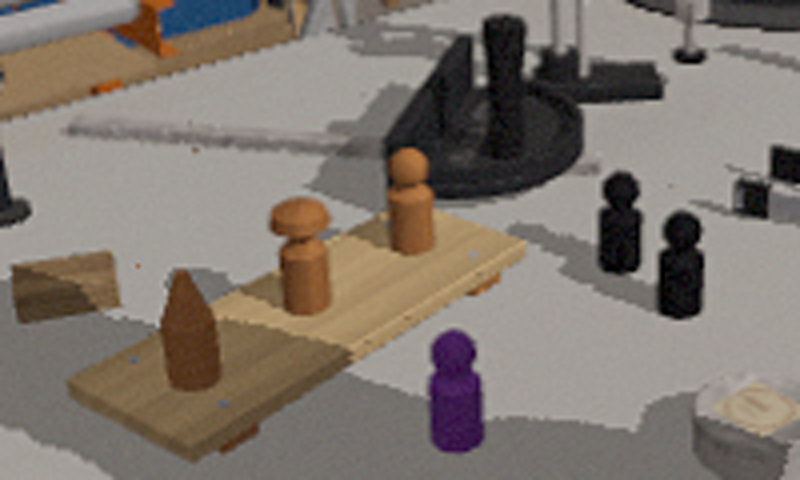

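Lookalikes: the wooden ball-top is at top px (310,137) and scene px (272,185), on the board's right end. The black ones are at top (354,171) and (350,197), and the purple one at (276,206). The mushroom is at (273,146) and the cone at (237,159). I choose the wooden ball-top; the crop shows a round ball on a neck over a plain cylinder. The tongs' grips are at top px (416,204) and (431,198), the pivot at (440,245).

Request:
{"api": "step_arm", "payload": {
  "deltas": [
    [[0, 0, 1.2, -0.42, -0.314, 0, 100], [0, 0, 1.2, -0.42, -0.314, 0, 100], [0, 0, 1.2, -0.42, -0.314, 0, 100], [0, 0, 1.2, -0.42, -0.314, 0, 100], [0, 0, 1.2, -0.42, -0.314, 0, 100], [0, 0, 1.2, -0.42, -0.314, 0, 100], [0, 0, 1.2, -0.42, -0.314, 0, 100], [0, 0, 1.2, -0.42, -0.314, 0, 100], [0, 0, 1.2, -0.42, -0.314, 0, 100], [0, 0, 2.47, -0.555, -0.736, 0, 100], [0, 0, 2.47, -0.555, -0.736, 0, 100], [0, 0, 2.47, -0.555, -0.736, 0, 100], [0, 0, 2.47, -0.555, -0.736, 0, 100], [0, 0, 2.47, -0.555, -0.736, 0, 100], [0, 0, 2.47, -0.555, -0.736, 0, 100], [0, 0, 2.47, -0.555, -0.736, 0, 100], [0, 0, 2.47, -0.555, -0.736, 0, 100], [0, 0, 2.47, -0.555, -0.736, 0, 100], [0, 0, 2.47, -0.555, -0.736, 0, 100], [0, 0, 2.47, -0.555, -0.736, 0, 100]]
  ]
}}

```text
time: 2.7
ee_pos: [0.4856, -0.2902, 0.2445]
eef_rot: [0.986, 0.164, 0.0, -0.0]
ft_force: [-0.4, -0.1, -0.3]
width: 0.0871
grip_force: 0.0
```

```bash
python3 - <<'E'
from h import *
np.set_printoptions(precision=4,suppress=True)
c=shot("wrist","w1.png");q=readout.read_state();print(q["time"],q["ee_pos"],q["eef_rot"],q["joint_positions"],c["origin"])
h=cv2.cvtColor(c["img"],cv2.COLOR_RGB2HSV)
m=cv2.inRange(h,(3,110,40),(16,255,255))
n,l,st,ce=cv2.connectedComponentsWithStats(m)
for i in range(1,n):
    if st[i,4]>60: print(st[i],ce[i],plane(c,*ce[i],.03))
for p in ((0.4848,-.292,.03),(.56,-.265,.03),(.3806,-.3255,.03)):print(proj(c,p))
# ball: two views
t=shot("top");s=shot("scene")
o1,d1=t["origin"],ray(t,310.3,136.8);o2,d2=s["origin"],ray(s,272,181.5)
k=np.linalg.lstsq(np.c_[d1,-d2],o2-o1,rcond=None)[0];print("ball",o1+d1*k[0],o2+d2*k[1],plane(t,310.3,136.8,.072))
E
```

```text
2.75 [ 0.4856 -0.2904  0.2446] [ 0.9864  0.1642  0.0003 -0.0003] [-0.2546  0.2521  0.8476  1.6594 -0.1952  1.3181 -0.6144] [ 0.5545 -0.2661  0.3852]
[298 156   9  54 346] [302.3353 182.3844] [ 0.4799 -0.2724  0.03  ]
[332 156  10  54 346] [336.2977 181.9538] [ 0.4928 -0.3085  0.03  ]
[421 238  26  14  83] [431.2771 243.5542] [ 0.4593 -0.4413  0.03  ]
[451 255  22  13  89] [461.3483 262.1011] [ 0.449  -0.4865  0.03  ]
(np.float64(320.167654572396), np.float64(183.8460163366505))
(np.float64(319.23437519264655), np.float64(110.40795789774678))
(np.float64(318.26106967068233), np.float64(271.7082580339352))
ball [ 0.6387 -0.0285  0.0703] [ 0.64   -0.027   0.0707] [ 0.6383 -0.0286  0.072 ]
```

View pics/w1.png

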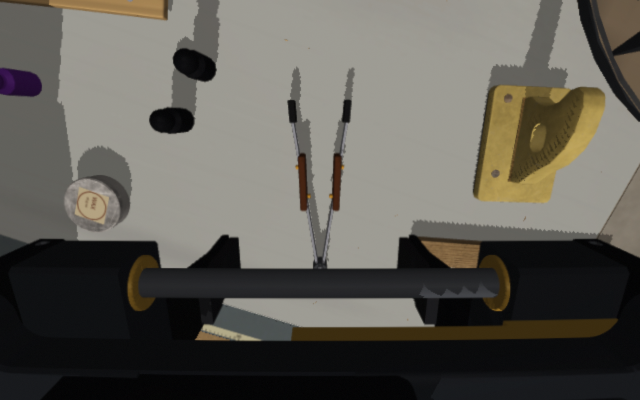

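Request:
{"api": "step_arm", "payload": {
  "deltas": [
    [[0, 0, 0.01, 0.0005, 0, 0.06, 100], [0, 0, 0.01, 0.0005, 0, 0.12, 100], [0, 0, 0.01, 0.0005, 0, 0.16, 100], [0, 0, 0.01, 0.0005, 0, 0.19, 100], [0, 0, 0.01, 0.0005, 0, 0.205, 100], [0, 0, 0.01, 0.0005, 0, 0.218, 100], [0, 0, 0.01, 0.0005, 0, 0.218, 100], [0, 0, 0.01, 0.0005, 0, 0.218, 60], [0, 0, 0.01, 0.0005, 0, 0.218, 48], [0, 0, 0.01, 0.0005, 0, 0.218, 48], [0, 0, 0.01, 0.0005, 0, 0.218, 48], [0, 0, 0.01, 0.0005, 0, 0.218, 48], [0, 0, 0.01, 0.0005, 0, 0.218, 48]]
  ],
  "squeeze": 20
}}

```text
time: 4.47
ee_pos: [0.4857, -0.2913, 0.0266]
eef_rot: [0.987, 0.158, 0.0, -0.0]
ft_force: [0.3, 0.0, 1.7]
width: 0.0432
grip_force: 8.8
```

Request:
{"api": "step_arm", "payload": {
  "deltas": [
    [[0, 0, 0, 0, 0, -0.01, 48], [0, 0, 0, 0, 0, -0.03, 48], [0, 0, 0, 0, 0, -0.06, 48], [0, 0, 0, 0, 0, -0.1, 48], [0, 0, 0, 0, 0, -0.12, 48], [0, 0, 0, 0, 0, -0.12, 48], [0, 0, 0, 0, 0, -0.12, 48]]
  ]
}}

```text
time: 5.35
ee_pos: [0.4851, -0.2908, 0.1454]
eef_rot: [0.987, 0.158, -0.001, -0.001]
ft_force: [-0.0, -0.0, -1.6]
width: 0.0417
grip_force: 8.3
```

```bash
python3 - <<'E'
from h import *
np.set_printoptions(precision=4,suppress=True)
q=readout.read_state();c=shot("wrist","w2.png");print(q["time"],q["ee_pos"],q["eef_rot"],c["T_tool_cam"])
h=cv2.cvtColor(c["img"],cv2.COLOR_RGB2HSV)
m=cv2.inRange(h,(3,110,40),(16,255,255))
n,l,st,ce=cv2.connectedComponentsWithStats(m)
for i in range(1,n):
    if st[i,4]>60: print(st[i],ce[i],plane(c,*ce[i],q["ee_pos"][2]+.005))
E
```

```text
5.35 [ 0.4851 -0.2908  0.1454] [ 0.9874  0.1584 -0.0006 -0.0005] [[ 0.0006  0.9638  0.2665  0.073 ]
 [ 1.     -0.0005 -0.0003 -0.0005]
 [-0.0001  0.2665 -0.9638 -0.1406]
 [ 0.      0.      0.      1.    ]]
[272 215  19  54 860] [281.1244 241.2221] [ 0.4968 -0.2687  0.1504]
[346 214  18  55 909] [354.6172 241.011 ] [ 0.5073 -0.3004  0.1504]
[277 298  17  30 447] [285.4273 312.0492] [ 0.4619 -0.2812  0.1504]
[345 298  16  30 440] [352.4841 311.9682] [ 0.4722 -0.3121  0.1504]
```

View pics/w2.png

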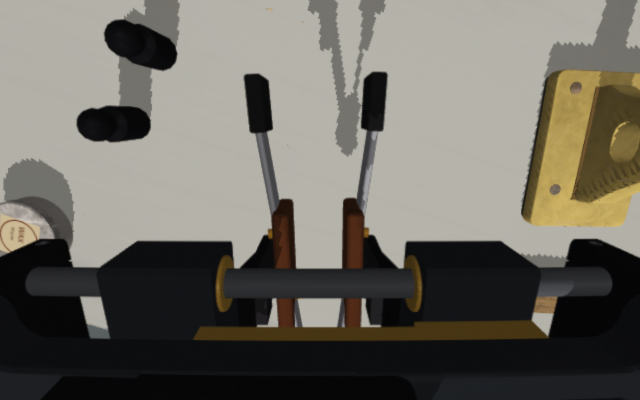

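```bash
python3 - <<'E'
from h import *
q=readout.read_state();c=shot("wrist")
Rt=R.from_quat(q["eef_rot"]).as_matrix()
for p in ((.067,0,0),(.091,0,0),(.067,-.022,0),(.091,-.022,0),(.067,.022,0),(.091,.022,0),(.091,.022,.024),(.067,.022,.024),(0.032,.02,-.003)):print(p,proj(c,q["ee_pos"]+Rt@np.array(p)))
g=cv2.cvtColor(c["img"],cv2.COLOR_RGB2HSV)[:,:,2]
m=(g<60).astype(np.uint8);m[150:]=0
n,l,st,ce=cv2.connectedComponentsWithStats(m)
for i in range(1,n):
  if st[i,4]>200:print(st[i],ce[i])
a=0.18
for b in((.6387,-.0285),(.6395,-.0275)):
  for a in (.18,.317):
    gx=np.array(b)-.079*np.array([np.cos(a),np.sin(a)]);d=np.r_[gx-q["ee_pos"][:2],0];print(a,gx,Rt.T@d)
E
```

```text
(0.067, 0, 0) (np.float64(319.4397330236437), np.float64(130.1302265870474))
(0.091, 0, 0) (np.float64(319.5183909786277), np.float64(70.4239462808523))
(0.067, -0.022, 0) (np.float64(268.12073428564076), np.float64(130.1629770526571))
(0.091, -0.022, 0) (np.float64(265.9146784398931), np.float64(70.51403077749546))
(0.067, 0.022, 0) (np.float64(370.748845937689), np.float64(130.2256235994344))
(0.091, 0.022, 0) (np.float64(373.1109289021173), np.float64(70.58981852026088))
(0.091, 0.022, 0.024) (np.float64(364.9204713431641), np.float64(77.2993127569817))
(0.067, 0.022, 0.024) (np.float64(363.1935262526388), np.float64(128.10179675568727))
(0.032, 0.02, -0.003) (np.float64(363.9955119385969), np.float64(210.47610611982927))
[ 104   19   73   51 2417] [140.04716591  44.2192801 ]
[ 361   72   26   78 1306] [373.41730475 102.65467075]
[ 245   74   27   59 1294] [258.02395672 103.24729521]
[  77  106   73   36 2191] [113.32633501 123.07941579]
0.18 [ 0.56097635 -0.04264334] [ 1.49833499e-01 -2.11995563e-01  5.74054213e-05]
0.317 [ 0.56363619 -0.05312568] [ 1.49082492e-01 -2.01207142e-01  4.34350849e-05]
0.18 [ 0.56177635 -0.04164334] [ 1.50906055e-01 -2.12695293e-01  5.66658389e-05]
0.317 [ 0.56443619 -0.05212568] [ 1.50155048e-01 -2.01906872e-01  4.26955025e-05]
```

Request:
{"api": "step_arm", "payload": {
  "deltas": [
    [[0, 0, 0.02, 0.03, -0.035, 0, 48], [0, 0, 0.04, 0.06, -0.075, 0, 48], [0, 0, 0.06, 0.09, -0.115, 0, 48], [0, 0, 0.08, 0.12, -0.155, 0, 48], [0, 0, 0.1, 0.14, -0.19, 0, 48], [0, 0, 0.1, 0.15, -0.208, 0, 48], [0, 0, 0.1, 0.15, -0.208, 0, 48], [0, 0, 0.1, 0.15, -0.208, 0, 48]]
  ]
}}

```text
time: 6.45
ee_pos: [0.5626, -0.0491, 0.1464]
eef_rot: [0.994, 0.108, -0.0, 0.0]
ft_force: [0.0, 0.7, -0.0]
width: 0.0419
grip_force: 8.3
```

```bash
python3 - <<'E'
from h import *
np.set_printoptions(precision=4,suppress=True)
q=readout.read_state();c=shot("wrist","w3.png");print(q["time"],q["ee_pos"],q["eef_rot"])
Rt=R.from_quat(q["eef_rot"]).as_matrix()
print("jawpred",proj(c,q["ee_pos"]+Rt@np.array([.079,-.0015,0])),"ballpred",proj(c,(.639,-.028,.072)),"body top front/c",proj(c,(.639,-.028,.056)))
E
```

```text
6.45 [ 0.5626 -0.0491  0.1464] [ 0.9942  0.1076 -0.0002  0.0004]
jawpred (np.float64(315.9082572584451), np.float64(100.78302344361711)) ballpred (np.float64(312.41418847420147), np.float64(105.63695376980257)) body top front/c (np.float64(312.81326290691896), np.float64(106.3165603081585))
```

View pics/w3.png

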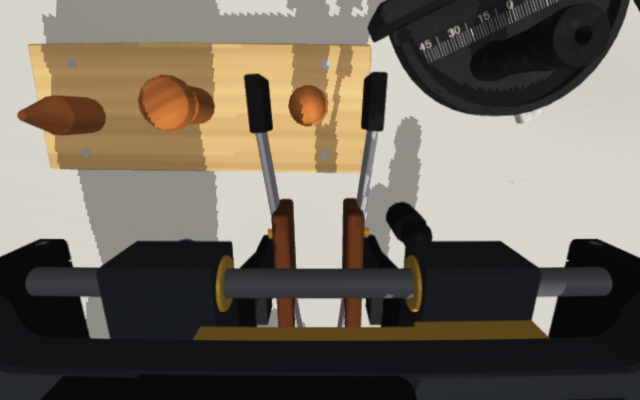

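```bash
python3 - <<'E'
from h import *
np.set_printoptions(precision=4,suppress=True)
q=readout.read_state();c=shot("wrist");Rt=R.from_quat(q["eef_rot"]).as_matrix()
h=cv2.cvtColor(c["img"],cv2.COLOR_RGB2HSV)
m=cv2.inRange(h,(3,130,40),(16,255,255));m[150:]=0
n,l,st,ce=cv2.connectedComponentsWithStats(m)
for i in range(1,n):
  if st[i,4]>150:
    x,y,w,hh,_=st[i];u,v=x+w/2,y+hh/2;P=plane(c,u,v,.072);print(st[i],P,"tool",Rt.T@(P-q["ee_pos"]))
g=h[:,:,2];m=(g<60).astype(np.uint8);m[150:]=0
n,l,st,ce=cv2.connectedComponentsWithStats(m)
for i in range(1,n):
  if st[i,4]>200:print(st[i],ce[i])
E
```

```text
[ 137   75   78   58 3262] [0.6216 0.0584 0.072 ] tool [ 0.0806 -0.0925  0.0744]
[ 288   85   40   42 1317] [ 0.6382 -0.0254  0.072 ] tool [ 0.079  -0.0071  0.0744]
[  18   95   88   41 2665] [0.5988 0.1328 0.072 ] tool [ 0.0742 -0.1701  0.0744]
[  368     0   260   115 20698] [499.5481  49.1568]
[ 362   73   25   59 1209] [373.7949 101.397 ]
[ 245   74   27   59 1253] [258.1149 103.2969]
```

Request:
{"api": "step_arm", "payload": {
  "deltas": [
    [[0, 0, 0, 0, -0.005, 0, 48], [0, 0, 0, 0, -0.005, 0.01, 48], [0, 0, 0, 0, -0.005, 0.03, 48], [0, 0, 0, 0, -0.005, 0.05, 48], [0, 0, 0, 0, -0.005, 0.07, 48], [0, 0, 0, 0, -0.005, 0.085, 48], [0, 0, 0, 0, -0.005, 0.094, 48], [0, 0, 0, 0, -0.005, 0.094, 48], [0, 0, 0, 0, -0.005, 0.094, 48]]
  ]
}}

```text
time: 7.68
ee_pos: [0.5624, -0.0421, 0.0531]
eef_rot: [0.994, 0.109, 0.0, -0.0]
ft_force: [-0.2, -0.8, -2.1]
width: 0.0418
grip_force: 8.3
```

```bash
python3 - <<'E'
from h import *
np.set_printoptions(precision=4,suppress=True)
q=readout.read_state();c=shot("wrist","w4.png");print(q["ee_pos"],q["ft_force"])
E
```

```text
[ 0.5624 -0.0421  0.0531] [-0.183  -0.8471 -2.093 ]
```

View pics/w4.png

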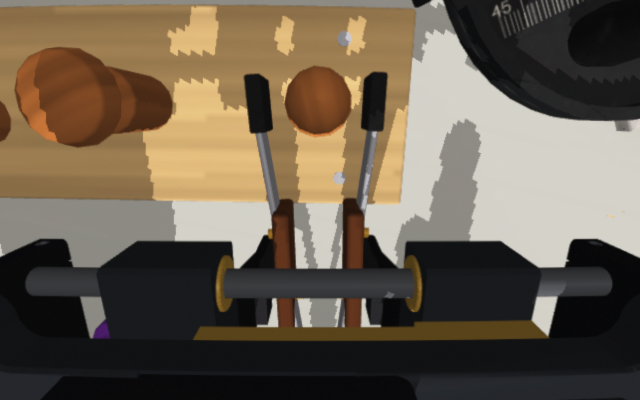

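The ball at (318,101) sits centred between the jaws, which are at columns 258 and 374.

Request:
{"api": "step_arm", "payload": {
  "deltas": [
    [[0, 0, 0, 0, 0, 0, 45], [0, 0, 0, 0, 0, 0, 42], [0, 0, 0, 0, 0, 0, 40], [0, 0, 0, 0, 0, 0, 38], [0, 0, 0, 0, 0, 0, 36], [0, 0, 0, 0, 0, 0, 30], [0, 0, 0, 0, 0, 0, 20], [0, 0, 0, 0, 0, 0, 20], [0, 0, 0, 0, 0, 0, 20], [0, 0, 0, 0, 0, 0, 20]]
  ],
  "squeeze": 40
}}

```text
time: 8.98
ee_pos: [0.562, -0.042, 0.0525]
eef_rot: [0.994, 0.109, 0.0, -0.0]
ft_force: [0.3, -0.3, -0.7]
width: 0.0319
grip_force: 40.0
```

Request:
{"api": "step_arm", "payload": {
  "deltas": [
    [[0, 0, 0, 0, 0, -0.005, 20], [0, 0, 0, 0, 0, -0.015, 20], [0, 0, 0, 0, 0, -0.03, 20], [0, 0, 0, 0, 0, -0.05, 20], [0, 0, 0, 0, 0, -0.075, 20], [0, 0, 0, 0, 0, -0.1, 20], [0, 0, 0, 0, 0, -0.125, 20], [0, 0, 0, 0, 0, -0.145, 20], [0, 0, 0, 0, 0, -0.16, 20], [0, 0, 0, 0, 0, -0.165, 20], [0, 0, 0, 0, 0, -0.165, 20], [0, 0, 0, 0, 0, -0.165, 20], [0, 0, 0, 0, 0, -0.165, 20], [0, 0, 0, 0, 0, -0.165, 20], [0, 0, 0, 0, 0, -0.165, 20]]
  ]
}}

```text
time: 10.85
ee_pos: [0.5619, -0.0421, 0.2174]
eef_rot: [0.994, 0.109, -0.0, -0.0]
ft_force: [-0.5, 1.1, -2.4]
width: 0.0319
grip_force: 40.0
```

```bash
python3 - <<'E'
from h import *
c=shot("scene","s5.png");w=shot("wrist")
cv2.imwrite("pics/f.png",np.vstack([cv2.resize(c["img"][60:300,150:470],(640,400))[:,:,::-1][:390],w["img"][:200,:,::-1]]))
E
```

```text
(no output)
```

View pics/f.png

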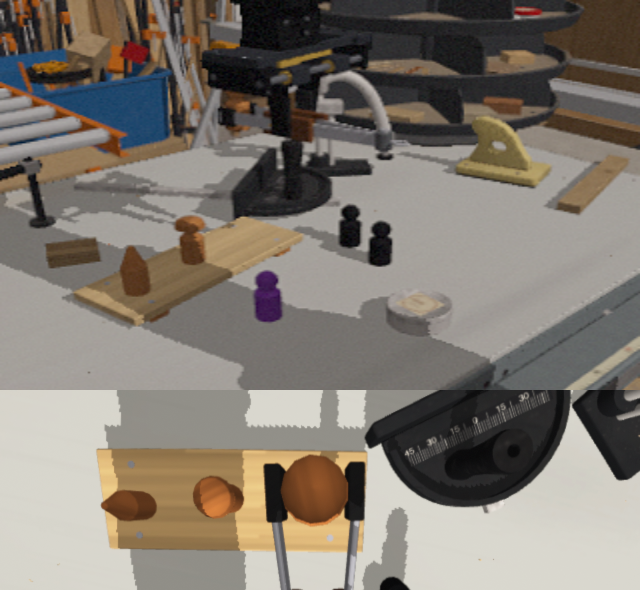

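The ball finial is held upright in the jaws at wrist px (315,100), and the other two still stand on the board.

```bash
python3 -c "
from bench import r
print(r.close_job())"
```

```text
the job is handed in; nothing more can be done
None
```

I handed the job in with the ball-topped finial held upright in the tongs, its underside about 18 cm above the table and the other two finials still standing on the board; the hand-in returned no verdict.

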